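# Clamp the carving blank with the tab-lock knob

## Robot

A 6-joint arm with a two-finger parallel gripper is mounted at the origin on the work surface. World frame = base frame: x ahead of the robot, y to its left, z up, the work surface at z = 0. Lengths are in mm, angles in rad, forces in N, time in s.
With the tool pointing down it reaches from about 300 to 950 mm from the base axis. Payload 3.1 kg.
Tool frame: the origin (TCP) lies at the very end of the fingers, on their centre line; the grasp point (between the pads) lies 19 mm behind it (bot.pinch_z is the z of the grasp point in the tool frame, in mm); z points along the fingers, y is the direction in which the jaws open and shut (so a half turn about z gives the same grasp; the last joint's range is limited). The gripper opens to 85 mm and grips with 20 to 120 N. Pads are 22 mm wide; open, the fingers measure 114 mm over their backs; the gripper's body (76 mm by 85 mm) begins 54 mm behind the grasp point. The pads swing forward as they close: fully open they stand 13 mm farther back than shut.
Start: joints at [-1.328, 0.308, 1.634, -0, 1.2, -0.07], TCP at [192.301, -594.687, 231.272] pointing down, gripper open.
Joint ranges: [-3.06, 3.06], [-0.79, 1.96], [0.05, 2.63], [-1.19, 4.34], [0.05, 2.64], [-2.94, 2.94]. Speed limits (rad/s): [2.79, 2.79, 3.14, 3.14, 3.14, 3.14].

## Interface

Orientations are given as a rotation vector (axis times angle).
In Python, from plant import telemetry, vision, bot gives the robot as it stands.
- The arm moves only by the tool servo_tool, never from a script. Its argument "plan" is a list of rows, each an object of numbers: "x", "y", "z": the shift along the world's x, y, z in m; "rx", "ry", "rz": the turn, a rotation vector about the world's x, y, z in degrees; "fingers": the finger opening in m, from 0 to 0.0854. In form: [{"x": .., "y": .., "z": .., "rx": .., "ry": .., "rz": .., "fingers": ..}, ...]. A call has 1 to 12 rows; each row is the pose to reach, as a shift and turn from the pose measured when the call began; what a row does not reach only later rows make up. A row lasts 1/8 s, in which the tool goes at most 62.5 mm and 10.7 degrees, less where a joint would pass 70% of its speed; a pose out of reach is approached as far as the arm can. A call with a gripper value outside its range is refused whole. The fingers move at their own pace and stop on an object; "grip_force" is the grip in N (left out, the last holds). Time passes only in rows, so rows that repeat a pose let the fingers close. It gives the time, the measured TCP pose, the force and the opening at its end, in the units of the state.
- telemetry.sense(): the state, without advancing time (a new reading comes with each control period).
- vision.snapshot(name): name is "side" or "top"; returns the picture (420x560x3 uint8, red, green, blue); there is no depth.
- vision.get_calibration(name): a dict with "mtx" (3x3 intrinsics, pixels), "D" ([k1, k2, p1, p2, k3] as OpenCV has them; the pictures are not rectified), "eye" and "attitude" of the camera in the world. Camera axes: x right, y down, z forward; pixel columns grow to the right and rows downward; lengths in mm; the calibration is good to about 2 mm. A picture is of the moment at which its call begins. get_calibration takes no time and is no camera call.
- bot.close_job(): hands the job in, once; it reports no verdict.
Trained networks look in the newest picture that a camera, given by its name, has taken for a name from the list of things; names that differ only in an ending like _2 or _b are one class to them, and where a whole thing is asked for, a point or a joint stands for the part that bears it (a point fixed in the world has none). Each returns a list of dicts, best first, with "score" (0 to 1); they miss things now and then, are a little off and sometimes report something else, mostly with a low value. They report only what shows in the picture. A call takes as long as a camera call.
- vision.boxes_of(camera, query): "box" ([left, top, width, height] in pixels, round what is visible of it).
- vision.masks_of(camera, query): "mask" (420x560 bool, what is visible of it) and "box" ([left, top, width, height] in pixels, round what is visible of it).
The state is a dict: "time": time; "qpos": joint angles; "qvel": joint speeds; "effort": joint torques, N m; "tool_pos": TCP position; "orientation": TCP orientation; "force": force on the tool from outside, world axes, zero at the start; "wrist_torque": the same for the moment, N m; "finger_gap": opening from 0.0 (shut) to 1.0 (fully open).
Only numpy, scipy, OpenCV 4.12 (cv2) and the standard library are available. Lean on these libraries where they do the work, as an engineer would, in place of code of your own. Each camera call takes 0.05 s, during which the arm holds its last target.

## Task

A limewood carving blank lies loose in the bench clamp. Pinch both release tabs of the clamp's knob and, keeping them pinched, turn the knob clockwise until the sprung jaw holds the blank snugly against the stop, with about 15 N, never squeezing it hard enough to bruise the soft wood (30 N); then let go so that both tabs spring fully out and lock the knob. Leave the gouge, the chisel and the offcut that lie round the clamp where they are.

Things in the scene. Friction and masses are not known exactly. Their poses are not given: they have to be found in the camera images.
- clamp: low grey clamp bed fixed to the bench, 125 mm wide (its x, -62 to 62 mm), 320 mm long (its y, -68 to 252 mm), 20 mm high; place and yaw differ each time. Origin at bench level on the knob's vertical axis; +y runs from the knob past the moving jaw, its sprung pad and the blank to the stop; z up.
- knob (a joint): knob angle, rad, 0 as found, growing clockwise seen from above, end of travel 2.5. The knob is a black disc 88 mm across, top 40 mm above the bench, with a 24 mm round boss up to 62 mm and two upright tabs opposite one another. At 0 tab_a is on the clamp's +x side and tab_b on its -x side; they turn with the knob. Latched as found: it turns only while BOTH tabs are pressed in 4 mm or more.
- tab_a (a joint): how far tab_a is pressed in towards the axis, m: 0 fully out (locked), 0.0065 fully in, at its end stop. It is an upright black paddle 22 mm wide, 6 mm thick, 44 to 80 mm above the bench; outer face 27 mm from the axis when out: 54 mm over both tabs when out, 41 mm when both are in. Spring 4 N at the start, 9.2 N fully in. The tabs are sprung separately: squeezed off centre, only one may come free.
- tab_b (a joint): the same for tab_b, the opposite tab. From the bottom of each tab a foot 14 mm wide, top 45 mm above the bench, runs outwards to 56.5 mm from the axis: keep fingertips 47 mm or more above the bench.
- knob_axis (a point): point on the knob's axis 62 mm above the bench, midway between the tabs at their middle height; axes as the clamp's. The knob drives the jaw 14 mm towards the stop per radian: 1 N of clamping force is 0.014 N m at the knob; free turning takes about 0.02 N m.
- latch (a point): centre of the ring of 48 steel latch posts (3.6 mm thick, on a 54 mm radius, tops 32 mm above the bench) round the knob; axes as the clamp's. A pin under each tab locks between two posts. There is a notch every 0.1309 rad (7.5 degrees) counted from knob angle 0; let go in a notch, a tab springs out and locks; let go between notches, the pin slips into a neighbouring notch or stays up on a post.
- jaw_pad: sprung wooden face of the moving jaw, 80 mm wide, 12 mm thick, 38 mm tall; origin at the bottom middle of the face that meets the blank, 108 mm from the knob axis at knob angle 0 and 14 mm farther per radian. It yields only above 4 N, then 1 mm per 4 N up to 11 mm: past firm contact the knob adds 56 N per radian, 7.3 N per notch. The jaw behind it reaches back to 66 mm from the knob axis, 58 mm high.
- blank: limewood carving blank, 66 mm (x) x 60 mm (y, along the clamp) x 34 mm with three low carved ridges on top up to 43 mm, about 80 g, loose on the bed; it slides when pushed. Origin at the centre of its underside. Beyond it stands the fixed stop, 80 mm wide, 60 mm high over the bench plus a 12 mm screw head, set for 5 to 22 mm slack in all between pad, blank and stop; where it stands is not reported but found by feel.
- gouge: carving gouge lying on the bench beside the clamp, wooden handle 115 mm long and 27 mm thick, steel blade, 250 mm overall; origin under its middle, x towards the blade; a bystander, not to be disturbed
- chisel: carving chisel like the gouge, 235 mm overall, on the other side of the clamp; origin under its middle, x towards the blade; a bystander, not to be disturbed
- offcut: flat L-shaped limewood offcut, 50 x 140 x 22 mm, lying beyond the knob end of the clamp; origin under the middle of its wide part; a bystander, not to be disturbed

How it is judged:
By the outcome, as a careful person would: the job done as asked, in the order asked, and still so for the second after the job is handed in, with the robot touching nothing.
It also fails if it takes over 70 s, if anything falls off the work surface, if the arm or the gripper's body presses on something with over 40 N, if the wrist force passes 120 N, or if a joint passes its speed limit or range.

## Working session

There is one attempt and no reset: what is moved stays moved. The work goes in short steps, Python scripts to look and compute and a tool call to move; the robot and the scene stay as the last step left them, time stands still between calls to the robot, and variables do not carry over. Pictures are saved under pics/ and viewed, and the job is handed in when it is done.

Besides the shell and the picture viewer there is one more tool, called after "Emit:" as a command line: name --argument value ..., lists and objects as JSON in quotes. servo_tool: Moves the arm, as the interface text tells. Its arguments: {"type":"object","properties":{"plan":{"type":"array"},"grip_force":{"type":"number"}},"required":["plan"]}

```bash
mkdir -p pics; ls; python3 - <<'E'
from plant import telemetry, vision, bot
import cv2,numpy as np
s=telemetry.sense();print({k:np.round(v,3).tolist() for k,v in s.items()})
for n in("side","top"):
    im=vision.snapshot(n);cv2.imwrite(f"pics/{n}0.png",im[:,:,::-1]);c=vision.get_calibration(n);print(n,c)
    for q in("clamp","knob","tab_a","jaw_pad","blank"):
        for b in vision.boxes_of(n,q)[:3]:print(q,np.round(b["box"]),round(b["score"],2))
E
```

```text
pics
{'time': 0.0, 'qpos': [-1.328, 0.309, 1.635, -0.0, 1.2, -0.07], 'qvel': [-0.001, -0.0, -0.001, -0.001, 0.001, -0.001], 'effort': [0.002, -41.525, -27.666, 0.0, 0.01, 0.0], 'tool_pos': [192.099, -593.885, 230.061], 'orientation': [-3.101, -0.489, 0.0], 'force': [0.128, 0.171, 0.156], 'wrist_torque': [-0.027, 0.086, 0.026], 'finger_gap': 0.999}
side {'mtx': array([[416.88128416,   0.        , 277.96915827],
       [  0.        , 416.88128416, 208.62382061],
       [  0.        ,   0.        ,   1.        ]]), 'D': array([0.03213409, 0.        , 0.        , 0.        , 0.        ]), 'eye': array([429.7824229 , 563.11271506, 477.60895625]), 'attitude': array([-0.23721681,  2.65719632, -1.47127402])}
clamp [183. 228. 174. 174.] 0.81
clamp [278. 229.  24.  23.] 0.6
knob [280. 226.  64.  46.] 0.92
tab_a [317. 236.  28.  30.] 0.81
tab_a [280. 228.  21.  28.] 0.53
jaw_pad [256. 270.  50.  38.] 0.96
blank [234. 277.  63.  57.] 0.62
top {'mtx': array([[406.99868757,   0.        , 277.03066589],
       [  0.        , 406.99868757, 209.0373168 ],
       [  0.        ,   0.        ,   1.        ]]), 'D': array([-0.10826448,  0.        ,  0.        ,  0.        ,  0.        ]), 'eye': array([466.20547518, -60.59188896, 836.04318878]), 'attitude': array([-2.19799196,  2.13813757, -0.13474234])}
clamp [114. 174. 166. 111.] 0.73
knob [218. 218.  43.  55.] 0.68
tab_a [234. 220.  17.  17.] 0.7
tab_a [223. 253.  16.  19.] 0.67
tab_a [114. 172. 172. 116.] 0.32
jaw_pad [178. 207.  25.  39.] 0.63
blank [153. 199.  39.  42.] 0.81
blank [113. 174. 171. 112.] 0.74
```

```bash
python3 - <<'E'
import cv2
a=cv2.imread("pics/top0.png");cv2.imwrite("pics/top0z.png",cv2.resize(a[150:310,90:310],None,fx=3.6,fy=3.6,interpolation=2))
a=cv2.imread("pics/side0.png");cv2.imwrite("pics/side0z.png",cv2.resize(a[210:410,160:400],None,fx=3,fy=3,interpolation=2))
E
```

```text
(no output)
```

View pics/top0z.png

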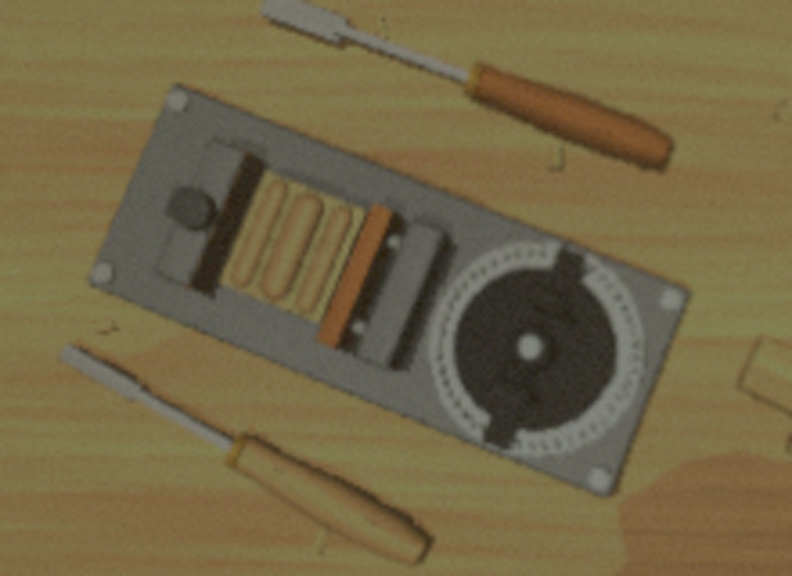

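View pics/side0z.png

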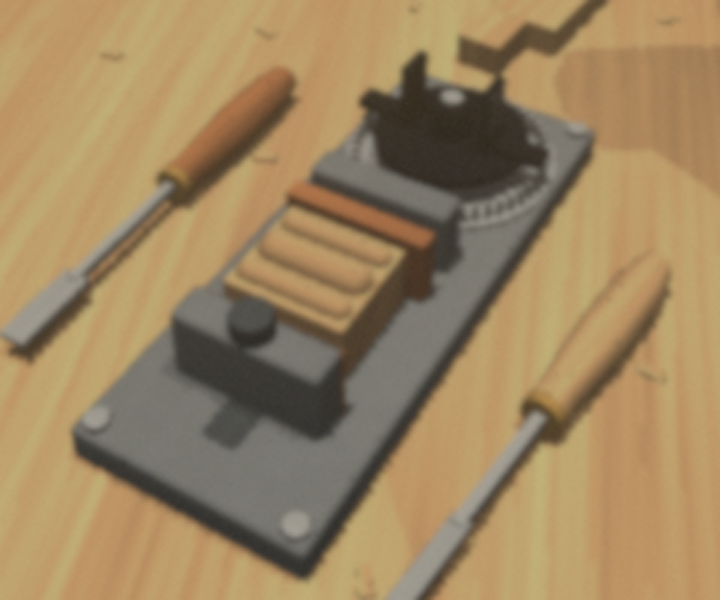

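View pics/top0.png

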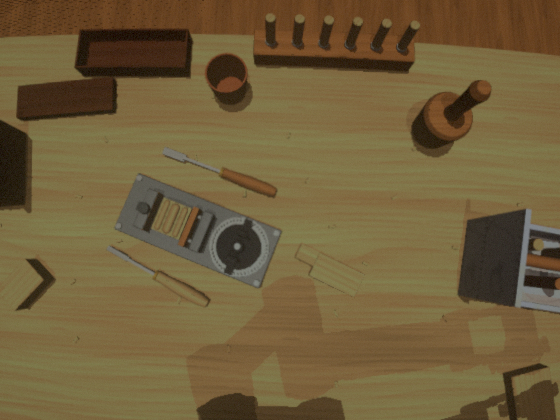

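The top view shows the clamp with its knob boss at about px (237,246) and the stop end at upper left. In the side view the boss is at about px (311,242), with both tabs out. I'll fit the clamp pose from the corners and the boss.

```bash
cat > h.py <<'E'
import cv2,numpy as np
from scipy.spatial.transform import Rotation as R
from scipy.optimize import least_squares
from plant import telemetry, vision, bot
def proj(n,P):
    c=vision.get_calibration(n);Rw=R.from_rotvec(c["attitude"]).as_matrix()
    Rc=Rw.T;t=-Rc@c["eye"]
    return cv2.projectPoints(np.atleast_2d(P).astype(float),cv2.Rodrigues(Rc)[0],t,c["mtx"],c["D"])[0][:,0]
def c2w(p,P):
    a=p[2];P=np.atleast_2d(P).astype(float)
    return np.c_[p[0]+np.cos(a)*P[:,0]-np.sin(a)*P[:,1],p[1]+np.sin(a)*P[:,0]+np.cos(a)*P[:,1],P[:,2]]
E
cat > fit.py <<'E'
from h import *
zt=lambda x,y:(90+(x+.5)/3.6-.5,150+(y+.5)/3.6-.5); zs=lambda x,y:(160+(x+.5)/3-.5,210+(y+.5)/3-.5)
# order: stop end corners etc.
obs=[("top",(-62.5,252,20),zt(92,285)),("top",(62.5,252,20),zt(178,84)),("top",(62.5,-68,20),zt(690,290)),("top",(-62.5,-68,20),zt(612,495)),("top",(0,0,62),zt(530,347)),
("side",(0,0,62),zs(452,97)),("side",(62.5,252,20),zs(76,430)),("side",(-62.5,252,20),zs(303,566)),("side",(-62.5,-68,20),zs(594,131))]
def f(p,which):
    return np.concatenate([proj(n,c2w(p,P))[0]-u for n,P,u in obs if n in which])
best=None
for w in(("top",),("side",),("top","side")):
  c=[]
  for a0 in(0,1.57,3.14,-1.57):
    for x0 in(350,550):
      s=least_squares(f,[x0,0,a0],args=(w,),x_scale=[10,10,.1]);c.append(s)
  s=min(c,key=lambda s:s.cost);print(w,np.round(s.x,3),s.cost);print(np.round(s.fun.reshape(-1,2),1).tolist())
E
python3 fit.py
```

```text
('top',) [ 4.8199e+02  4.4610e+00 -3.4900e-01] 4.107791454060872
[[-1.5, -0.1], [-1.1, -0.6], [1.4, -0.4], [-0.0, 1.2], [1.0, -0.2]]
('side',) [ 4.80736e+02  7.20600e+00 -3.47000e-01] 7.3124736445384375
[[0.1, 1.2], [-2.6, 0.8], [1.5, -1.5], [1.1, -0.5]]Traceback (most recent call last):
  File "fit.py", line 13, in <module>
    s=least_squares(f,[x0,0,a0],args=(w,),x_scale=[10,10,.1]);c.append(s)
    return func(*args, **kwargs)
    result = trf(vector_fun.fun, vector_fun.jac, x0, f0, J0, lb, ub, ftol, xtol,
                 gtol, max_nfev, x_scale, loss_function, tr_solver,
                 tr_options.copy(), verbose, callback=callback_wrapped)
    return trf_no_bounds(
        fun, jac, x0, f0, J0, ftol, xtol, gtol, max_nfev, x_scale,
        loss_function, tr_solver, tr_options, verbose, callback=callback)
    f_new = fun(x_new)
    self._update_fun()
    ~~~~~~~~~~~~~~~~^^
    self.f = self.fun_wrapped(xp_copy(self.x))
             ~~~~~~~~~~~~~~~~^^^^^^^^^^^^^^^^^
    return np.atleast_1d(self.fun(x))
                         ~~~~~~~~^^^
    return self.f(x, *self.args, **self.kwargs)
           ~~~~~~^^^^^^^^^^^^^^^^^^^^^^^^^^^^^^
  File "fit.py", line 7, in f
    return np.concatenate([proj(n,c2w(p,P))[0]-u for n,P,u in obs if n in which])
                           ~~~~^^^^^^^^^^^^
  File "h.py", line 6, in proj
    c=vision.get_calibration(n);Rw=R.from_rotvec(c["attitude"]).as_matrix()
ValueError: time passes only in moves, steps and waits
```

```bash
python3 - <<'E'
import re
s=open("h.py").read()
s=s.replace("def proj(n,P):\n    c=vision.get_calibration(n);","CAL={n:vision.get_calibration(n) for n in('top','side')}\ndef proj(n,P):\n    c=CAL[n];")
open("h.py","w").write(s)
E
cat >> h.py <<'E'
def ray(n,u,z):
    c=CAL[n];q=cv2.undistortPoints(np.array([[u]],float),c["mtx"],c["D"])[0,0]
    d=R.from_rotvec(c["attitude"]).as_matrix()@np.r_[q,1];e=c["eye"];return e+d*(z-e[2])/d[2]
E
python3 fit.py; python3 - <<'E'
from h import *
T=cv2.imread("pics/top0.png").astype(int);S=cv2.imread("pics/side0.png").astype(int)
for n,I,(x0,x1,y0,y1) in(("top",T,(230,245,239,254)),("side",S,(304,318,237,249))):
    g=I.sum(2)[y0:y1,x0:x1]; w=np.clip(g-0.5*(g.max()+np.median(g)),0,None)
    # keep largest comp
    k,l,st,ce=cv2.connectedComponentsWithStats((w>0).astype(np.uint8));i=1+np.argmax(st[1:,4]);w=w*(l==i)
    yy,xx=np.mgrid[y0:y1,x0:x1];u=((xx*w).sum()/w.sum(),(yy*w).sum()/w.sum());print(n,u,st[i],ray(n,u,62),ray(n,u,63))
# triangulate
print(telemetry.sense()["time"])
E
```

```text
('top',) [ 4.8199e+02  4.4610e+00 -3.4900e-01] 4.107791454060872
[[-1.5, -0.1], [-1.1, -0.6], [1.4, -0.4], [-0.0, 1.2], [1.0, -0.2]]
('side',) [ 4.80736e+02  7.20600e+00 -3.47000e-01] 7.3124736445384375
[[0.1, 1.2], [-2.6, 0.8], [1.5, -1.5], [1.1, -0.5]]
('top', 'side') [ 4.81432e+02  5.78000e+00 -3.46000e-01] 14.66617773840074
[[-2.2, 0.5], [-1.9, -0.1], [0.7, -0.3], [-0.6, 1.4], [0.3, 0.1], [-0.2, 0.7], [-2.6, -0.2], [1.2, -2.7], [0.7, -1.0]]
top (np.float64(236.65271153506447), np.float64(245.91167638226463)) [ 4  4  7  7 35] [481.78613332   6.72766055  62.        ] [481.7660044    6.64068924  63.        ]
side (np.float64(310.339985218034), np.float64(241.660014781966)) [ 4  3  6  4 23] [481.4666991    2.95448976  62.        ] [481.34234116   4.3022909   63.        ]
0.6
```

Emit:
servo_tool --plan '[{"x": 0.029, "y": 0.06, "z": 0, "rz": 5.2, "fingers": 0.075}, {"x": 0.053, "y": 0.11, "z": 0, "rz": 10.4, "fingers": 0.075}, {"x": 0.079, "y": 0.164, "z": 0, "rz": 15.6, "fingers": 0.075}, {"x": 0.105, "y": 0.218, "z": 0, "rz": 20.8, "fingers": 0.075}, {"x": 0.132, "y": 0.273, "z": 0, "rz": 26, "fingers": 0.075}, {"x": 0.158, "y": 0.327, "z": 0, "rz": 31.2, "fingers": 0.075}, {"x": 0.184, "y": 0.382, "z": 0, "rz": 36.4, "fingers": 0.075}, {"x": 0.21, "y": 0.436, "z": 0, "rz": 41.6, "fingers": 0.075}, {"x": 0.237, "y": 0.491, "z": 0, "rz": 46.8, "fingers": 0.075}, {"x": 0.263, "y": 0.545, "z": 0, "rz": 52.2, "fingers": 0.075}, {"x": 0.2895, "y": 0.5997, "z": 0, "rz": 52.2, "fingers": 0.075}, {"x": 0.2895, "y": 0.5997, "z": -0.04, "rz": 52.2, "fingers": 0.075}]' --grip_force 30

```text
schema error: expected keys x, y, z, rx, ry, rz, fingers
```

Emit:
servo_tool --plan '[{"x": 0, "y": 0, "z": 0, "fingers": 0.07}, {"x": 0, "y": 0, "z": 0, "fingers": 0.07}]'

```text
schema error: expected keys x, y, z, rx, ry, rz, fingers
```

```bash
cat > st.py <<'E'
from h import *
s=telemetry.sense()
r=R.from_rotvec(s["orientation"]).as_matrix()
print("t",s["time"],"pos",np.round(s["tool_pos"],2),"yawy",round(np.degrees(np.arctan2(r[1,1],r[0,1])),2),"z",np.round(r[:,2],3),"F",np.round(s["force"],2),"M",np.round(s["wrist_torque"],3),"gap",round(s["finger_gap"]*85.4,2),"q",np.round(s["qpos"],3),"tau6",np.round(s["effort"],3)[3:])
a=np.radians(-19.9);F=s["force"];yd=r[:,1];print("F along jaws",round(F@yd,2),"across",round(F@r[:,0],2))
E
python3 st.py; python3 - <<'E'
from h import *
for n in("side","top"):
    im=vision.snapshot(n)[:,:,::-1];cv2.imwrite(f"pics/{n}1.png",cv2.resize(im[150:310,200:400],None,fx=3.6,fy=3.6,interpolation=2))
E
```

```text
t 0.6 pos [ 192.3 -594.7  231.3] yawy -72.08 z [ 0. -0. -1.] F [-0.05 -0.18 -0.14] M [ 0.045 -0.072 -0.016] gap 85.3 q [-1.328  0.308  1.634  0.     1.2   -0.07 ] tau6 [-0.     0.001 -0.   ]
F along jaws 0.16 across -0.1
```

View pics/side1.png

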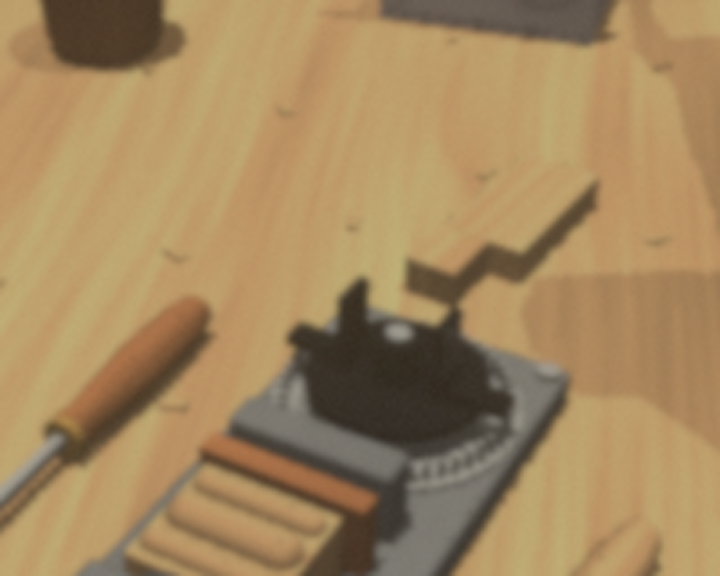

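The moves were refused because every row needs all seven keys. I'll resend them with the full set.

Emit:
servo_tool --plan '[{"x": 0.027, "y": 0.055, "z": 0, "rx": 0, "ry": 0, "rz": 5.2, "fingers": 0.075}, {"x": 0.053, "y": 0.11, "z": 0, "rx": 0, "ry": 0, "rz": 10.4, "fingers": 0.075}, {"x": 0.079, "y": 0.164, "z": 0, "rx": 0, "ry": 0, "rz": 15.6, "fingers": 0.075}, {"x": 0.105, "y": 0.218, "z": 0, "rx": 0, "ry": 0, "rz": 20.8, "fingers": 0.075}, {"x": 0.132, "y": 0.273, "z": 0, "rx": 0, "ry": 0, "rz": 26, "fingers": 0.075}, {"x": 0.158, "y": 0.327, "z": 0, "rx": 0, "ry": 0, "rz": 31.2, "fingers": 0.075}, {"x": 0.184, "y": 0.382, "z": 0, "rx": 0, "ry": 0, "rz": 36.4, "fingers": 0.075}, {"x": 0.21, "y": 0.436, "z": 0, "rx": 0, "ry": 0, "rz": 41.6, "fingers": 0.075}, {"x": 0.237, "y": 0.491, "z": 0, "rx": 0, "ry": 0, "rz": 46.8, "fingers": 0.075}, {"x": 0.263, "y": 0.545, "z": 0, "rx": 0, "ry": 0, "rz": 52.2, "fingers": 0.075}, {"x": 0.2893, "y": 0.6003, "z": 0, "rx": 0, "ry": 0, "rz": 52.2, "fingers": 0.075}, {"x": 0.2893, "y": 0.6003, "z": -0.04, "rx": 0, "ry": 0, "rz": 52.2, "fingers": 0.075}]' --grip_force 30

```text
time: 2.2
tool_pos: [486.9, 9.3, 194.8]
orientation: [2.561, 1.809, 0.015]
force: [0.6, -0.3, -0.9]
finger_gap: 0.877
```

Emit:
servo_tool --plan '[{"x": 0, "y": 0, "z": 0, "rx": 0, "ry": 0, "rz": 0, "fingers": 0.07}, {"x": 0, "y": 0, "z": 0, "rx": 0, "ry": 0, "rz": 0, "fingers": 0.07}]'

```text
time: 2.45
tool_pos: [487.8, 9.0, 196.1]
orientation: [2.56, 1.808, 0.017]
force: [0.0, 0.6, 0.3]
finger_gap: 0.821
```

```bash
python3 st.py; python3 - <<'E'
from h import *
for n in("side","top"):
    im=vision.snapshot(n)[:,:,::-1];cv2.imwrite(f"pics/{n}2.png",cv2.resize(im[130:310,200:400],None,fx=3.3,fy=3.3,interpolation=2))
E
```

```text
t 2.45 pos [487.84   9.   196.05] yawy -19.53 z [ 0.013  0.    -1.   ] F [0.   0.63 0.29] M [-0.022  0.052  0.006] gap 70.12 q [-7.200e-02  7.400e-02  1.991e+00  1.000e-03  1.064e+00  2.690e-01] tau6 [ 0.046 -0.006  0.001]
F along jaws -0.2 across 0.6
```

View pics/side2.png

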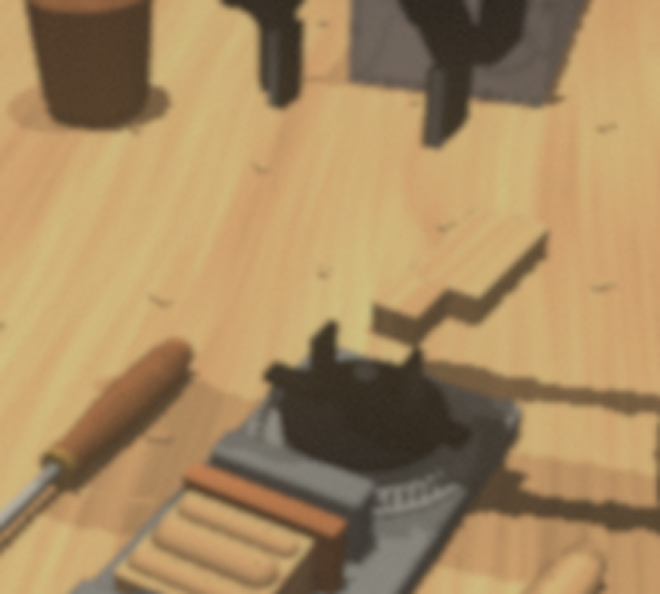

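Emit:
servo_tool --plan '[{"x": -0.0062, "y": -0.0032, "z": -0.03, "rx": 0, "ry": 0.75, "rz": -0.4, "fingers": 0.07}, {"x": -0.0062, "y": -0.0032, "z": -0.06, "rx": 0, "ry": 0.75, "rz": -0.4, "fingers": 0.07}, {"x": -0.0062, "y": -0.0032, "z": -0.08, "rx": 0, "ry": 0.75, "rz": -0.4, "fingers": 0.07}, {"x": -0.0062, "y": -0.0032, "z": -0.09, "rx": 0, "ry": 0.75, "rz": -0.4, "fingers": 0.07}, {"x": -0.0062, "y": -0.0032, "z": -0.09, "rx": 0, "ry": 0.75, "rz": -0.4, "fingers": 0.07}, {"x": -0.0062, "y": -0.0032, "z": -0.09, "rx": 0, "ry": 0.75, "rz": -0.4, "fingers": 0.07}]'

```text
time: 3.3
tool_pos: [483.0, 5.0, 107.7]
orientation: [2.572, 1.8, 0.004]
force: [0.3, 0.0, -1.2]
finger_gap: 0.82
```

```bash
python3 st.py; python3 - <<'E'
from h import *
for n in("side","top"):
    im=vision.snapshot(n)[:,:,::-1];cv2.imwrite(f"pics/{n}3.png",cv2.resize(im[150:310,200:400],None,fx=3.6,fy=3.6,interpolation=2))
E
python3 st.py
```

```text
t 3.3 pos [482.98   4.97 107.74] yawy -20.02 z [ 0.004 -0.    -1.   ] F [ 0.32  0.04 -1.16] M [ 0.011 -0.034  0.026] gap 70.05 q [-0.08   0.2    2.057  0.     0.882  0.269] tau6 [-0.002  0.011 -0.   ]
F along jaws 0.28 across 0.15
t 3.4 pos [482.89   5.14 107.69] yawy -20.0 z [ 0.004 -0.    -1.   ] F [-0.51 -0.81 -0.14] M [ 0.075 -0.017  0.025] gap 70.13 q [-0.08   0.2    2.057  0.     0.881  0.269] tau6 [-0.002 -0.006 -0.   ]
F along jaws -0.2 across -0.94
```

View pics/side3.png

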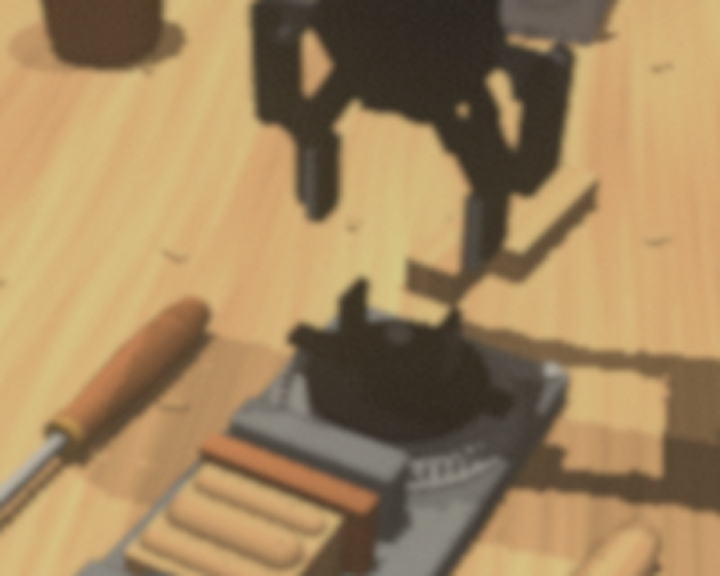

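View pics/top3.png

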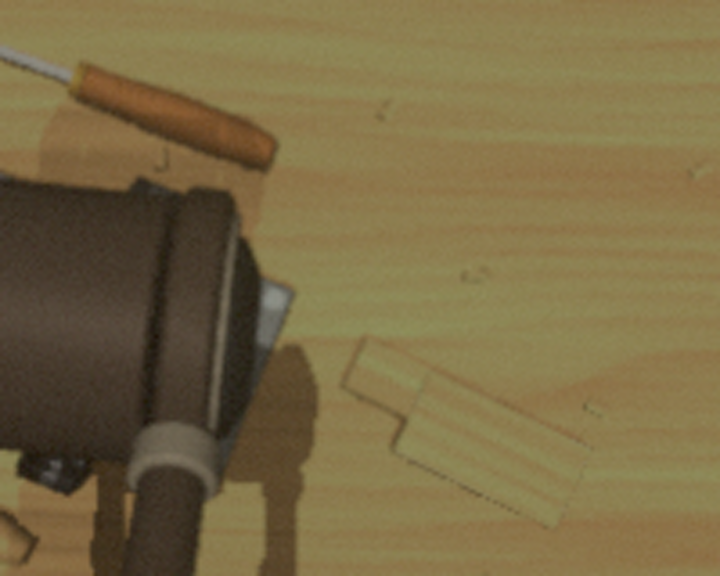

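Emit:
servo_tool --plan '[{"x": -0.0012, "y": 0.0007, "z": -0.025, "rx": 0, "ry": 0.25, "rz": 0.1, "fingers": 0.07}, {"x": -0.0012, "y": 0.0007, "z": -0.045, "rx": 0, "ry": 0.25, "rz": 0.1, "fingers": 0.07}, {"x": -0.0012, "y": 0.0007, "z": -0.057, "rx": 0, "ry": 0.25, "rz": 0.1, "fingers": 0.07}, {"x": -0.0012, "y": 0.0007, "z": -0.057, "rx": 0, "ry": 0.25, "rz": 0.1, "fingers": 0.07}, {"x": -0.0012, "y": 0.0007, "z": -0.057, "rx": 0, "ry": 0.25, "rz": 0.1, "fingers": 0.062}, {"x": -0.0012, "y": 0.0007, "z": -0.057, "rx": 0, "ry": 0.25, "rz": 0.1, "fingers": 0.06}]'

```text
time: 4.15
tool_pos: [482.5, 5.8, 51.5]
orientation: [2.571, 1.804, 0.001]
force: [-0.1, -0.3, -0.1]
finger_gap: 0.703
```

```bash
python3 st.py; python3 - <<'E'
from h import *
for n in("side",):
    im=vision.snapshot(n)[:,:,::-1];cv2.imwrite(f"pics/{n}4.png",cv2.resize(im[200:300,250:370],None,fx=6,fy=6,interpolation=2))
E
python3 st.py
```

```text
t 4.15 pos [482.53   5.78  51.52] yawy -19.9 z [ 0.001 -0.    -1.   ] F [-0.13 -0.29 -0.08] M [-0.019  0.002 -0.012] gap 60.04 q [-0.078  0.301  2.077 -0.     0.762  0.269] tau6 [-0.001  0.004  0.   ]
F along jaws -0.02 across -0.32
t 4.2 pos [482.43   5.78  51.45] yawy -19.9 z [ 0.001 -0.    -1.   ] F [ 0.24 -0.38  0.61] M [ 0.031 -0.039  0.015] gap 59.75 q [-0.078  0.301  2.078 -0.     0.762  0.269] tau6 [-0.001  0.     0.   ]
F along jaws 0.35 across -0.27
```

View pics/side4.png

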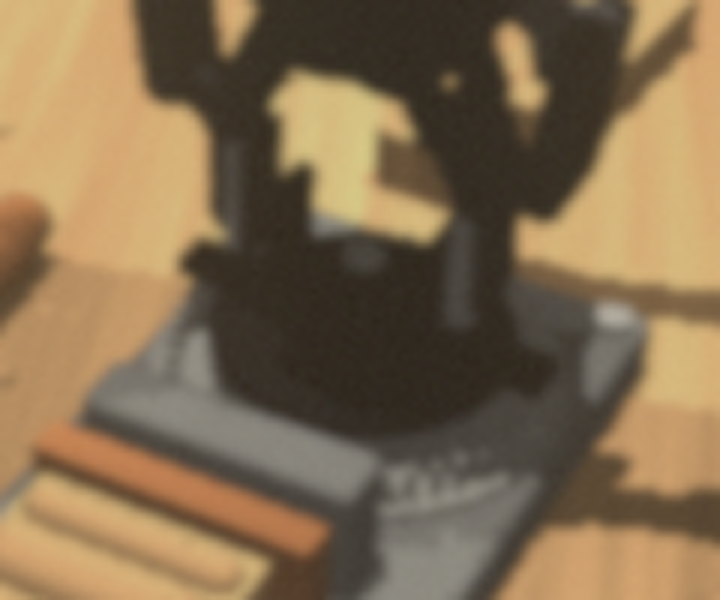

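The fingers straddle the tabs at about px (286,226) and (330,240) without touching. I'll close part way to check that the tabs are centred.

Emit:
servo_tool --plan '[{"x": -0.0005, "y": 0, "z": 0, "rx": 0, "ry": 0, "rz": 0, "fingers": 0.055}, {"x": -0.0005, "y": 0, "z": 0, "rx": 0, "ry": 0, "rz": 0, "fingers": 0.052}, {"x": -0.0005, "y": 0, "z": 0, "rx": 0, "ry": 0, "rz": 0, "fingers": 0.05}, {"x": -0.0005, "y": 0, "z": 0, "rx": 0, "ry": 0, "rz": 0, "fingers": 0.05}, {"x": -0.0005, "y": 0, "z": 0, "rx": 0, "ry": 0, "rz": 0, "fingers": 0.05}]' --grip_force 30

```text
time: 4.82
tool_pos: [482.2, 5.7, 52.0]
orientation: [2.571, 1.804, 0.001]
force: [-1.8, 0.0, 6.1]
finger_gap: 0.588
```

```bash
python3 st.py;python3 - <<'E'
from plant import vision;vision.snapshot("side")
E
python3 st.py
```

```text
t 4.825 pos [482.23   5.71  52.01] yawy -19.9 z [ 0.001 -0.    -1.   ] F [-1.83  0.03  6.08] M [ 0.045  0.363 -0.046] gap 50.19 q [-7.800e-02  3.000e-01  2.078e+00 -1.000e-03  7.630e-01  2.700e-01] tau6 [-0.043 -0.638 -0.07 ]
F along jaws -1.73 across -0.6
t 4.875 pos [482.23   5.73  52.  ] yawy -19.91 z [ 0.001 -0.    -1.   ] F [-2.48  0.29  5.79] M [ 0.076  0.352 -0.046] gap 49.81 q [-0.078  0.3    2.078 -0.     0.763  0.27 ] tau6 [-0.043 -0.639 -0.07 ]
F along jaws -2.43 across -0.57
```

Emit:
servo_tool --plan '[{"x": -0.0014, "y": 0.0005, "z": 0.001, "rx": 0, "ry": 0, "rz": 0, "fingers": 0.05}, {"x": -0.0014, "y": 0.0005, "z": 0.001, "rx": 0, "ry": 0, "rz": 0, "fingers": 0.05}, {"x": -0.0014, "y": 0.0005, "z": 0.001, "rx": 0, "ry": 0, "rz": 0, "fingers": 0.05}]' --grip_force 30

```text
time: 5.25
tool_pos: [480.5, 6.3, 52.4]
orientation: [2.572, 1.804, 0.0]
force: [1.7, 0.8, -6.1]
finger_gap: 0.585
```

```bash
python3 st.py;python3 - <<'E'
from plant import vision;vision.snapshot("side")
E
python3 st.py
```

```text
t 5.25 pos [480.49   6.27  52.4 ] yawy -19.91 z [ 0.001 -0.    -1.   ] F [ 1.7   0.82 -6.08] M [ 0.062 -0.24  -0.096] gap 49.98 q [-0.077  0.296  2.082 -0.     0.763  0.27 ] tau6 [-0.148  0.337 -0.065]
F along jaws 1.32 across 1.35
t 5.3 pos [480.46   6.27  52.4 ] yawy -19.91 z [ 0.001 -0.    -1.   ] F [ 1.43  1.29 -7.31] M [ 0.1   -0.21  -0.078] gap 49.99 q [-0.077  0.296  2.082 -0.     0.763  0.27 ] tau6 [-0.158  0.364 -0.065]
F along jaws 0.9 across 1.7
```

Emit:
servo_tool --plan '[{"x": 0.0006, "y": -0.0003, "z": 0.0003, "rx": 0, "ry": 0, "rz": 0, "fingers": 0.047}, {"x": 0.0006, "y": -0.0003, "z": 0.0006, "rx": 0, "ry": 0, "rz": 0, "fingers": 0.044}, {"x": 0.0006, "y": -0.0003, "z": 0.001, "rx": 0, "ry": 0, "rz": 0, "fingers": 0.04}, {"x": 0.0006, "y": -0.0003, "z": 0.001, "rx": 0, "ry": 0, "rz": 0, "fingers": 0.038}, {"x": 0.0006, "y": -0.0003, "z": 0.001, "rx": 0, "ry": 0, "rz": 0, "fingers": 0.038}]' --grip_force 30

```text
time: 5.92
tool_pos: [481.2, 6.0, 54.3]
orientation: [2.572, 1.804, 0.0]
force: [-1.8, 1.6, 5.5]
finger_gap: 0.45
```

```bash
python3 st.py;python3 - <<'E'
from h import *
im=vision.snapshot("side")[:,:,::-1];cv2.imwrite(f"pics/side5.png",cv2.resize(im[200:300,250:370],None,fx=6,fy=6,interpolation=2))
E
python3 st.py
```

```text
t 5.925 pos [481.17   6.05  54.29] yawy -19.91 z [ 0. -0. -1.] F [-1.78  1.62  5.51] M [ 0.173  0.404 -0.052] gap 38.42 q [-0.078  0.294  2.079 -0.     0.768  0.27 ] tau6 [-0.197 -0.795 -0.073]
F along jaws -2.22 across 0.92
t 5.975 pos [481.19   6.05  54.28] yawy -19.91 z [ 0. -0. -1.] F [-1.7   0.37  6.15] M [ 0.113  0.534 -0.093] gap 38.3 q [-0.078  0.294  2.079 -0.     0.768  0.27 ] tau6 [-0.197 -0.793 -0.073]
F along jaws -1.72 across -0.23
```

View pics/side5.png

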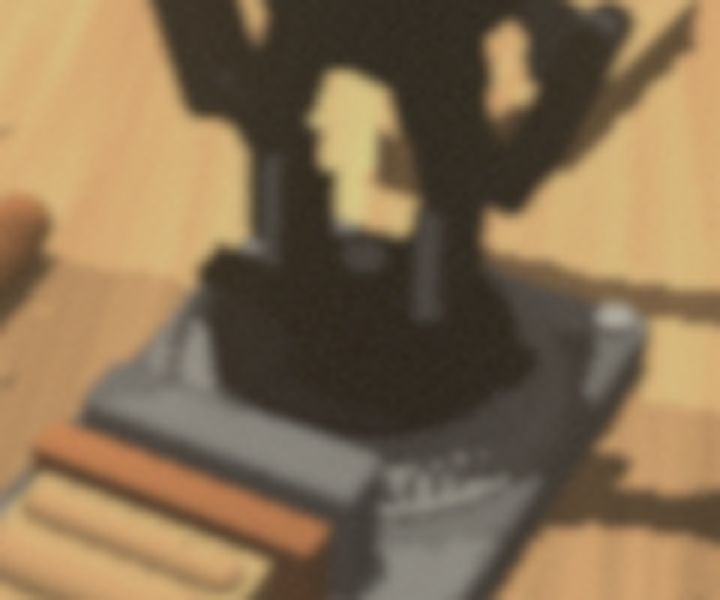

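Both tabs look pressed in, with the gap at about 38 mm. I'll start turning.

Emit:
servo_tool --plan '[{"x": 0, "y": 0, "z": 0.001, "rx": 0, "ry": 0, "rz": -3, "fingers": 0.036}, {"x": 0, "y": 0, "z": 0.001, "rx": 0, "ry": 0, "rz": -7, "fingers": 0.036}, {"x": 0, "y": 0, "z": 0.001, "rx": 0, "ry": 0, "rz": -11, "fingers": 0.036}, {"x": 0, "y": 0, "z": 0.001, "rx": 0, "ry": 0, "rz": -15, "fingers": 0.036}, {"x": 0, "y": 0, "z": 0.001, "rx": 0, "ry": 0, "rz": -15, "fingers": 0.036}]' --grip_force 30

```text
time: 6.6
tool_pos: [481.3, 6.0, 54.8]
orientation: [2.784, 1.454, 0.001]
force: [2.2, -0.0, -7.2]
finger_gap: 0.437
```

```bash
python3 st.py;python3 - <<'E'
from h import *
im=vision.snapshot("side")[:,:,::-1];cv2.imwrite(f"pics/side6.png",cv2.resize(im[200:350,210:390],None,fx=4,fy=4,interpolation=2))
E
python3 st.py
```

```text
t 6.6 pos [481.29   5.95  54.78] yawy -34.86 z [ 0.001 -0.001 -1.   ] F [ 2.18 -0.01 -7.22] M [ 0.002 -0.39   0.053] gap 37.34 q [-7.800e-02  2.930e-01  2.079e+00 -1.000e-03  7.680e-01  5.310e-01] tau6 [-0.034  0.672  0.095]
F along jaws 1.79 across 1.24
t 6.65 pos [481.27   5.96  54.79] yawy -34.83 z [ 0.001 -0.    -1.   ] F [ 1.76 -0.12 -7.27] M [-0.02  -0.409 -0.021] gap 36.89 q [-7.800e-02  2.930e-01  2.079e+00 -1.000e-03  7.680e-01  5.310e-01] tau6 [-0.023  0.762  0.01 ]
F along jaws 1.5 across 0.91
```

View pics/side6.png

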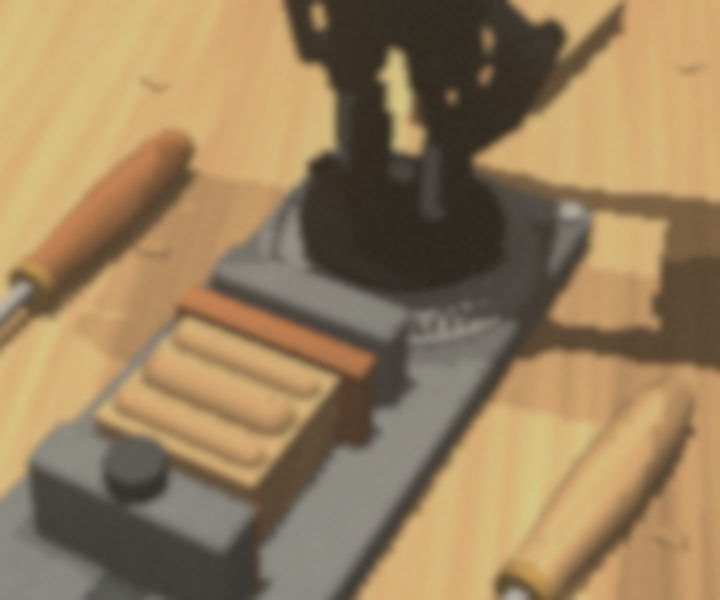

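Emit:
servo_tool --plan '[{"x": 0, "y": 0, "z": -0.0005, "rx": 0, "ry": 0, "rz": -3.5, "fingers": 0.036}, {"x": 0, "y": 0, "z": -0.0005, "rx": 0, "ry": 0, "rz": -7.5, "fingers": 0.036}, {"x": 0, "y": 0, "z": -0.0005, "rx": 0, "ry": 0, "rz": -7.5, "fingers": 0.036}, {"x": 0, "y": 0, "z": -0.0005, "rx": 0, "ry": 0, "rz": -7.5, "fingers": 0.036}]' --grip_force 30

```text
time: 7.15
tool_pos: [481.5, 5.9, 54.7]
orientation: [2.872, 1.271, 0.001]
force: [-0.6, 0.6, 1.5]
finger_gap: 0.436
```

```bash
cat > st2.py <<'E'
from h import *
import sys
z=[]
for i in range(3):
    s=telemetry.sense();z.append(s)
    im=vision.snapshot("side")[:,:,::-1]
s=telemetry.sense();z.append(s)
if len(sys.argv)>1: cv2.imwrite(f"pics/raw{sys.argv[1]}.png",im);cv2.imwrite(f"pics/s{sys.argv[1]}.png",cv2.resize(im[200:350,210:390],None,fx=4,fy=4,interpolation=2))
r=R.from_rotvec(s["orientation"]).as_matrix();yaw=np.degrees(np.arctan2(r[1,1],r[0,1]))
print("t",s["time"],"pos",np.round(s["tool_pos"],2),"yaw",round(yaw,2),"turned",round(-19.9-yaw,2),"gap",round(s["finger_gap"]*85.4,2),"q6",s["qpos"][5].round(3))
F=np.mean([q["force"] for q in z],0);print("F",F.round(2),"along",round(F@r[:,1],2),"across",round(F@r[:,0],2),"Mz",[round(q["wrist_torque"][2],3) for q in z],"tau6",[round(q["effort"][5],3) for q in z])
E
python3 st2.py a
```

```text
t 7.3 pos [481.5    5.88  54.69] yaw -42.29 turned 22.39 gap 37.24 q6 0.661
F [-0.16 -0.23  2.13] along 0.04 across -0.28 Mz [np.float64(-0.027), np.float64(0.023), np.float64(0.024), np.float64(-0.005)] tau6 [np.float64(0.002), np.float64(0.009), np.float64(0.016), np.float64(0.016)]
```

Emit:
servo_tool --plan '[{"x": 0, "y": 0, "z": 0, "rx": 0, "ry": 0, "rz": -3.5, "fingers": 0.036}, {"x": 0, "y": 0, "z": 0, "rx": 0, "ry": 0, "rz": -7.5, "fingers": 0.036}, {"x": 0, "y": 0, "z": 0, "rx": 0, "ry": 0, "rz": -7.5, "fingers": 0.036}, {"x": 0, "y": 0, "z": 0, "rx": 0, "ry": 0, "rz": -7.5, "fingers": 0.036}]'

```text
time: 7.8
tool_pos: [481.6, 5.8, 54.7]
orientation: [2.948, 1.081, 0.001]
force: [0.7, -1.4, 0.6]
finger_gap: 0.438
```

```bash
python3 st2.py b
```

```text
t 7.95 pos [481.55   5.81  54.69] yaw -49.75 turned 29.85 gap 37.2 q6 0.791
F [ 0.23 -1.04  0.38] along 0.94 across -0.5 Mz [np.float64(-0.028), np.float64(0.007), np.float64(0.026), np.float64(0.013)] tau6 [np.float64(-0.002), np.float64(0.006), np.float64(0.012), np.float64(0.017)]
```

View pics/sb.png

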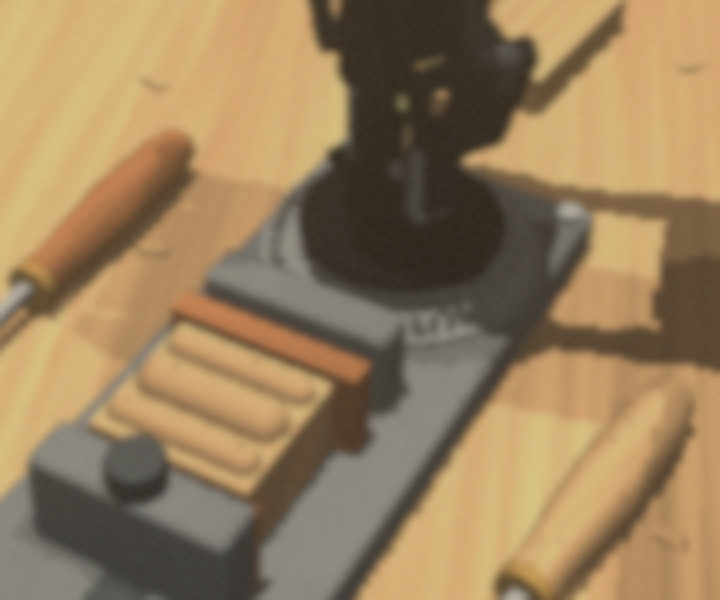

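The blank is moving with the pad towards the stop. Torque still reads free.

Emit:
servo_tool --plan '[{"x": 0, "y": 0, "z": 0, "rx": 0, "ry": 0, "rz": -3.5, "fingers": 0.036}, {"x": 0, "y": 0, "z": 0, "rx": 0, "ry": 0, "rz": -7.6, "fingers": 0.036}, {"x": 0, "y": 0, "z": 0, "rx": 0, "ry": 0, "rz": -7.6, "fingers": 0.036}, {"x": 0, "y": 0, "z": 0, "rx": 0, "ry": 0, "rz": -7.6, "fingers": 0.036}]'

```text
time: 8.45
tool_pos: [481.7, 5.7, 54.7]
orientation: [3.013, 0.884, 0.001]
force: [0.1, -0.3, -0.2]
finger_gap: 0.437
```

```bash
python3 st2.py c
```

```text
t 8.6 pos [481.64   5.72  54.71] yaw -57.31 turned 37.41 gap 37.0 q6 0.924
F [ 0.55 -1.64 -0.34] along 1.68 across -0.42 Mz [np.float64(-0.048), np.float64(0.026), np.float64(0.028), np.float64(-0.001)] tau6 [np.float64(-0.002), np.float64(0.006), np.float64(0.012), np.float64(0.017)]
```

Emit:
servo_tool --plan '[{"x": 0, "y": 0, "z": 0, "rx": 0, "ry": 0, "rz": -3.5, "fingers": 0.036}, {"x": 0, "y": 0, "z": 0, "rx": 0, "ry": 0, "rz": -7.6, "fingers": 0.036}, {"x": 0, "y": 0, "z": 0, "rx": 0, "ry": 0, "rz": -7.6, "fingers": 0.036}, {"x": 0, "y": 0, "z": 0, "rx": 0, "ry": 0, "rz": -7.6, "fingers": 0.036}]'

```text
time: 9.1
tool_pos: [481.7, 5.6, 54.7]
orientation: [3.064, 0.684, 0.001]
force: [0.8, -2.2, -0.8]
finger_gap: 0.437
```

```bash
python3 st2.py d
```

```text
t 9.25 pos [481.7    5.63  54.71] yaw -64.87 turned 44.97 gap 37.44 q6 1.056
F [ 0.56 -2.03 -0.7 ] along 2.07 across -0.36 Mz [np.float64(-0.004), np.float64(0.0), np.float64(0.012), np.float64(0.012)] tau6 [np.float64(-0.001), np.float64(0.007), np.float64(0.012), np.float64(0.017)]
```

View pics/sd.png

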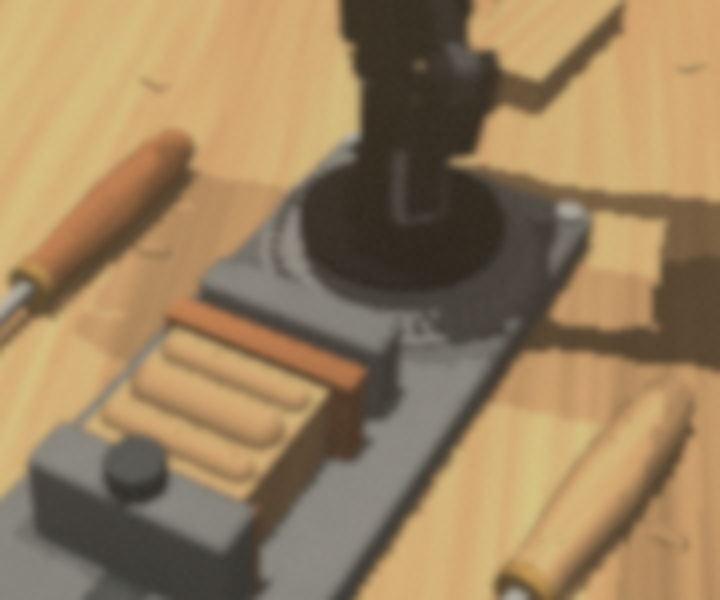

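Emit:
servo_tool --plan '[{"x": 0, "y": -0.0005, "z": 0, "rx": 0, "ry": 0, "rz": -3.5, "fingers": 0.036}, {"x": 0, "y": -0.0005, "z": 0, "rx": 0, "ry": 0, "rz": -7.6, "fingers": 0.036}, {"x": 0, "y": -0.0005, "z": 0, "rx": 0, "ry": 0, "rz": -7.6, "fingers": 0.036}, {"x": 0, "y": -0.0005, "z": 0, "rx": 0, "ry": 0, "rz": -7.6, "fingers": 0.036}]'

```text
time: 9.75
tool_pos: [481.8, 5.4, 54.7]
orientation: [3.103, 0.48, 0.001]
force: [0.8, 1.2, -1.3]
finger_gap: 0.431
```

```bash
python3 st2.py e
```

```text
t 9.9 pos [481.75   5.39  54.71] yaw -72.45 turned 52.55 gap 37.34 q6 1.187
F [ 0.93  0.9  -1.03] along -0.58 across 1.15 Mz [np.float64(-0.005), np.float64(0.012), np.float64(0.012), np.float64(-0.031)] tau6 [np.float64(-0.006), np.float64(-0.0), np.float64(0.005), np.float64(0.01)]
```

View pics/se.png

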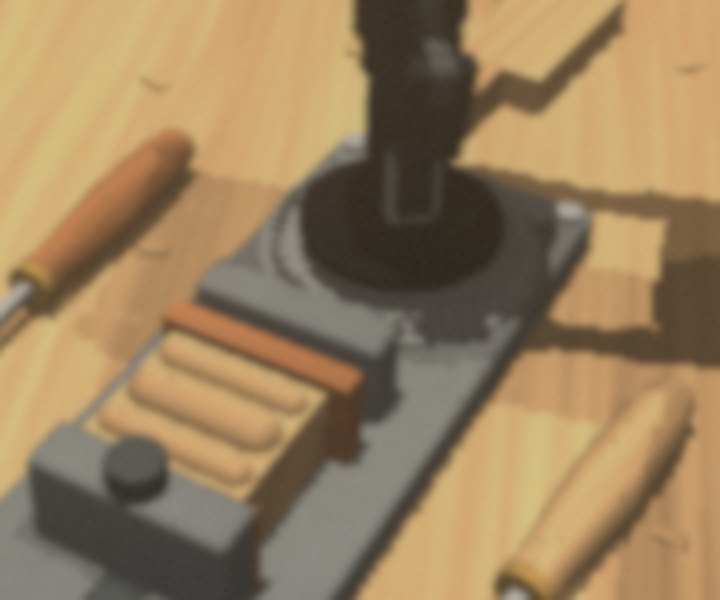

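```bash
cat > trk.py <<'E'
import cv2,numpy as np,sys
f=sys.argv[1]
L=[cv2.imread(f"pics/raw{c}.png",0).astype(np.float32) for c in f]
def sh(a,b,box):
    x,y,w,h=box;T=a[y:y+h,x:x+w]
    M=np.eye(2,3,dtype=np.float32)
    try: cc,M=cv2.findTransformECC(T,b[y:y+h,x:x+w],M,cv2.MOTION_TRANSLATION,(3,100,1e-4),None,3);return np.round(M[:,2],2),round(cc,3)
    except cv2.error: return None
for i in range(1,len(L)):
    print(f[i-1],f[i],"blank",sh(L[i-1],L[i],(240,285,45,28)),"pad",sh(L[i-1],L[i],(252,273,40,18)),"jawtop",sh(L[i-1],L[i],(262,266,46,16)),"stop",sh(L[i-1],L[i],(218,310,50,35)))
E
python3 trk.py abcde
```

```text
a b blank (array([-0.64,  0.75], dtype=float32), 0.975) pad (array([-0.64,  0.74], dtype=float32), 0.997) jawtop (array([-0.05,  0.87], dtype=float32), 0.996) stop (array([-0.19,  0.31], dtype=float32), 0.976)
b c blank (array([-0.71,  0.72], dtype=float32), 0.989) pad (array([-0.91,  0.63], dtype=float32), 0.998) jawtop (array([0.4 , 1.04], dtype=float32), 0.984) stop (array([-0.19,  0.27], dtype=float32), 0.978)
c d blank (array([-0.68,  0.75], dtype=float32), 0.992) pad (array([-0.81,  0.68], dtype=float32), 0.998) jawtop (array([0.25, 0.88], dtype=float32), 0.993) stop (array([-0.13,  0.21], dtype=float32), 0.985)
d e blank (array([-0.67,  0.76], dtype=float32), 0.99) pad (array([-0.77,  0.71], dtype=float32), 0.998) jawtop (array([0.38, 0.78], dtype=float32), 0.981) stop (array([-0.09,  0.14], dtype=float32), 0.993)
```

Tracking shows the pad and the blank still advancing together at the full 1.8 mm per notch, so it hasn't reached the stop.

Emit:
servo_tool --plan '[{"x": 0, "y": 0, "z": 0, "rx": 0, "ry": 0, "rz": -3.5, "fingers": 0.036}, {"x": 0, "y": 0, "z": 0, "rx": 0, "ry": 0, "rz": -7.5, "fingers": 0.036}, {"x": 0, "y": 0, "z": 0, "rx": 0, "ry": 0, "rz": -7.5, "fingers": 0.036}, {"x": 0, "y": 0, "z": 0, "rx": 0, "ry": 0, "rz": -7.5, "fingers": 0.036}]'

```text
time: 10.4
tool_pos: [481.8, 5.3, 54.7]
orientation: [3.128, 0.277, 0.001]
force: [1.0, -0.9, -1.8]
finger_gap: 0.436
```

```bash
python3 st2.py f; python3 trk.py ef
```

```text
t 10.55 pos [481.78   5.33  54.7 ] yaw -79.9 turned 60.0 gap 37.33 q6 1.318
F [ 1.07 -0.66 -1.18] along 0.83 across 0.94 Mz [np.float64(0.119), np.float64(0.109), np.float64(0.092), np.float64(0.077)] tau6 [np.float64(0.084), np.float64(0.092), np.float64(0.099), np.float64(0.101)]
e f blank (array([-0.04,  0.67], dtype=float32), 0.831) pad (array([-0.28,  0.64], dtype=float32), 0.973) jawtop (array([0.32, 0.66], dtype=float32), 0.987) stop (array([-0.05,  0.11], dtype=float32), 0.996)
```

Contact: torque is up to 0.10 N m, which is about 6 N. The next notch should give about 13 N.

Emit:
servo_tool --plan '[{"x": 0, "y": 0, "z": 0, "rx": 0, "ry": 0, "rz": -3.5, "fingers": 0.036}, {"x": 0, "y": 0, "z": 0, "rx": 0, "ry": 0, "rz": -7.6, "fingers": 0.036}, {"x": 0, "y": 0, "z": 0, "rx": 0, "ry": 0, "rz": -7.6, "fingers": 0.036}, {"x": 0, "y": 0, "z": 0, "rx": 0, "ry": 0, "rz": -7.6, "fingers": 0.036}]'

```text
time: 11.05
tool_pos: [481.9, 5.2, 54.7]
orientation: [3.139, 0.071, 0.001]
force: [0.5, -1.8, -1.1]
finger_gap: 0.434
```

```bash
python3 st2.py g; python3 trk.py fg
```

```text
t 11.2 pos [481.84   5.17  54.72] yaw -87.45 turned 67.55 gap 37.34 q6 1.45
F [ 0.81 -1.42 -1.17] along 1.46 across 0.75 Mz [np.float64(0.175), np.float64(0.166), np.float64(0.206), np.float64(0.169)] tau6 [np.float64(0.184), np.float64(0.192), np.float64(0.199), np.float64(0.201)]
f g blank (array([-0.02, -0.01], dtype=float32), 1.0) pad (array([-0.31,  0.13], dtype=float32), 0.927) jawtop (array([-0.26,  0.25], dtype=float32), 0.947) stop (array([-0.02,  0.01], dtype=float32), 1.0)
```

View pics/sg.png

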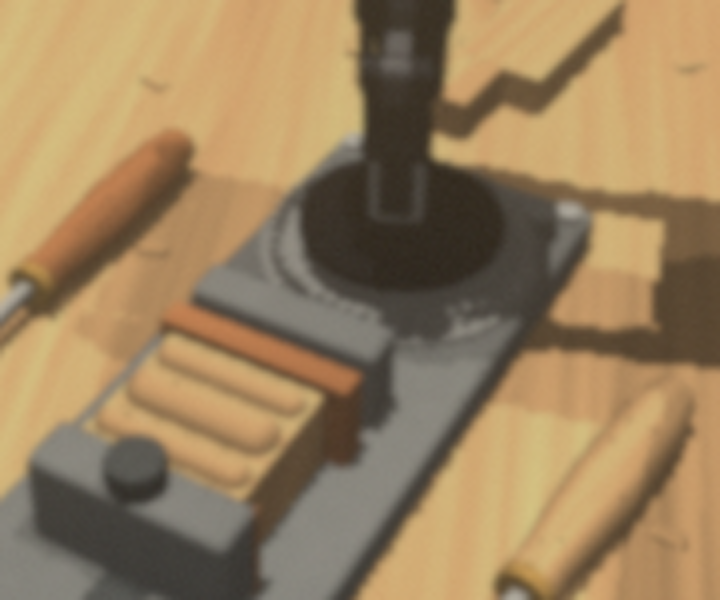

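Torque is about 0.184 N m above free turning, so about 13 N at notch 9 (67.5°). The next notch would be about 20 N, so this one is nearest to 15 N. The blank has stopped against the stop. I'll release slowly while holding the angle.

Emit:
servo_tool --plan '[{"x": 0, "y": -0.0004, "z": 0, "rx": 0, "ry": 0, "rz": -0.2, "fingers": 0.038}, {"x": 0, "y": -0.0004, "z": 0, "rx": 0, "ry": 0, "rz": -0.2, "fingers": 0.04}, {"x": 0, "y": -0.0004, "z": 0, "rx": 0, "ry": 0, "rz": -0.2, "fingers": 0.042}, {"x": 0, "y": -0.0004, "z": 0, "rx": 0, "ry": 0, "rz": -0.2, "fingers": 0.044}, {"x": 0, "y": -0.0004, "z": 0, "rx": 0, "ry": 0, "rz": -0.2, "fingers": 0.046}, {"x": 0, "y": -0.0004, "z": 0, "rx": 0, "ry": 0, "rz": -0.2, "fingers": 0.048}, {"x": 0, "y": -0.0004, "z": 0, "rx": 0, "ry": 0, "rz": -0.2, "fingers": 0.049}, {"x": 0, "y": -0.0004, "z": 0, "rx": 0, "ry": 0, "rz": -0.2, "fingers": 0.05}]' --grip_force 30

```text
time: 12.2
tool_pos: [481.2, 4.8, 54.9]
orientation: [3.139, 0.064, -0.001]
force: [-0.9, 0.2, -2.9]
finger_gap: 0.588
```

```bash
python3 st2.py h; python3 trk.py gh
```

```text
t 12.35 pos [481.22   4.77  54.89] yaw -87.67 turned 67.77 gap 49.95 q6 1.453
F [-1.58  0.18 -2.34] along -0.25 across -1.57 Mz [np.float64(-0.12), np.float64(-0.08), np.float64(-0.032), np.float64(-0.022)] tau6 [np.float64(-0.058), np.float64(-0.052), np.float64(-0.047), np.float64(-0.041)]
g h blank (array([0.03, 0.01], dtype=float32), 1.0) pad (array([-0.  , -0.02], dtype=float32), 1.0) jawtop (array([0.01, 0.03], dtype=float32), 0.998) stop (array([0.02, 0.01], dtype=float32), 1.0)
```

The jaw is unmoved and the latch has taken the torque. Next I open fully, then lift.

Emit:
servo_tool --plan '[{"x": 0, "y": 0, "z": 0, "rx": 0, "ry": 0, "rz": 0.2, "fingers": 0.052}, {"x": 0, "y": 0, "z": 0, "rx": 0, "ry": 0, "rz": 0.2, "fingers": 0.055}, {"x": 0, "y": 0, "z": 0, "rx": 0, "ry": 0, "rz": 0.2, "fingers": 0.06}, {"x": 0, "y": 0, "z": 0, "rx": 0, "ry": 0, "rz": 0.2, "fingers": 0.068}, {"x": 0, "y": 0, "z": 0, "rx": 0, "ry": 0, "rz": 0.2, "fingers": 0.07}, {"x": 0, "y": 0, "z": 0, "rx": 0, "ry": 0, "rz": 0.2, "fingers": 0.07}]'

```text
time: 13.1
tool_pos: [481.4, 4.7, 55.0]
orientation: [3.139, 0.069, -0.001]
force: [-0.6, 0.2, 0.4]
finger_gap: 0.818
```

```bash
python3 st2.py i; python3 trk.py ghi
```

```text
t 13.25 pos [481.18   4.78  54.87] yaw -87.47 turned 67.57 gap 69.99 q6 1.449
F [-0.4  -0.23  0.26] along 0.22 across -0.41 Mz [np.float64(-0.02), np.float64(0.008), np.float64(-0.033), np.float64(0.048)] tau6 [np.float64(-0.0), np.float64(-0.0), np.float64(-0.0), np.float64(0.0)]
g h blank (array([0.03, 0.01], dtype=float32), 1.0) pad (array([-0.  , -0.02], dtype=float32), 1.0) jawtop (array([0.01, 0.03], dtype=float32), 0.998) stop (array([0.02, 0.01], dtype=float32), 1.0)
h i blank (array([-0.02, -0.01], dtype=float32), 1.0) pad (array([0.  , 0.01], dtype=float32), 1.0) jawtop (array([ 0.02, -0.  ], dtype=float32), 0.999) stop (array([ 0.01, -0.01], dtype=float32), 1.0)
```

View pics/si.png

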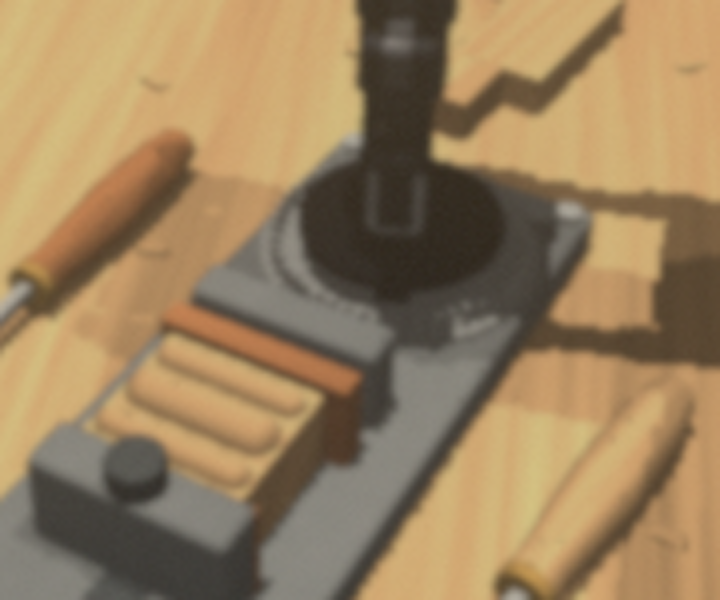

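Everything holds and the fingers are free. I'll lift straight up, then move aside so the top camera can see.

Emit:
servo_tool --plan '[{"x": 0, "y": 0, "z": 0.02, "rx": 0, "ry": 0, "rz": 0, "fingers": 0.07}, {"x": 0, "y": 0, "z": 0.06, "rx": 0, "ry": 0, "rz": 0, "fingers": 0.07}, {"x": 0, "y": 0, "z": 0.11, "rx": 0, "ry": 0, "rz": 0, "fingers": 0.07}, {"x": 0, "y": -0.01, "z": 0.16, "rx": 0, "ry": 0, "rz": 0, "fingers": 0.07}, {"x": -0.01, "y": -0.05, "z": 0.18, "rx": 0, "ry": 0, "rz": 0, "fingers": 0.07}, {"x": -0.03, "y": -0.1, "z": 0.18, "rx": 0, "ry": 0, "rz": 0, "fingers": 0.07}, {"x": -0.05, "y": -0.15, "z": 0.18, "rx": 0, "ry": 0, "rz": 0, "fingers": 0.07}, {"x": -0.07, "y": -0.2, "z": 0.18, "rx": 0, "ry": 0, "rz": 0, "fingers": 0.07}, {"x": -0.09, "y": -0.25, "z": 0.18, "rx": 0, "ry": 0, "rz": 0, "fingers": 0.07}, {"x": -0.11, "y": -0.3, "z": 0.18, "rx": 0, "ry": 0, "rz": 0, "fingers": 0.07}, {"x": -0.12, "y": -0.34, "z": 0.18, "rx": 0, "ry": 0, "rz": 0, "fingers": 0.07}, {"x": -0.12, "y": -0.34, "z": 0.18, "rx": 0, "ry": 0, "rz": 0, "fingers": 0.07}]'

```text
time: 14.75
tool_pos: [360.4, -337.6, 234.9]
orientation: [3.138, 0.063, -0.001]
force: [0.5, -0.1, -0.7]
finger_gap: 0.818
```

```bash
python3 st2.py j; python3 trk.py ij; python3 - <<'E'
from h import *
im=vision.snapshot("top")[:,:,::-1];cv2.imwrite("pics/top9raw.png",im)
cv2.imwrite("pics/top9.png",cv2.resize(im[195:300,180:300],None,fx=5.5,fy=5.5,interpolation=2))
im=vision.snapshot("side")[:,:,::-1]
cv2.imwrite("pics/side9.png",cv2.resize(im[205:305,250:370],None,fx=6,fy=6,interpolation=2))
E
```

```text
t 14.9 pos [ 361.11 -334.31  234.5 ] yaw -87.46 turned 67.56 gap 70.1 q6 0.692
F [ 0.46 -0.08 -0.21] along 0.1 across 0.46 Mz [np.float64(-0.041), np.float64(-0.029), np.float64(-0.002), np.float64(0.016)] tau6 [np.float64(-0.1), np.float64(-0.026), np.float64(-0.004), np.float64(0.001)]
i j blank (array([0.24, 0.1 ], dtype=float32), 0.954) pad (array([0.66, 0.28], dtype=float32), 0.896) jawtop (array([-0.17, -0.12], dtype=float32), 0.984) stop (array([-0.01,  0.  ], dtype=float32), 1.0)
```

View pics/top9.png

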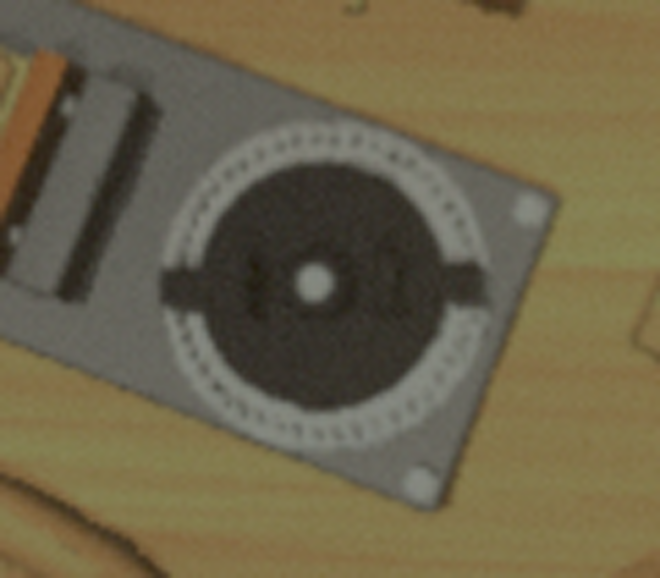

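View pics/side9.png

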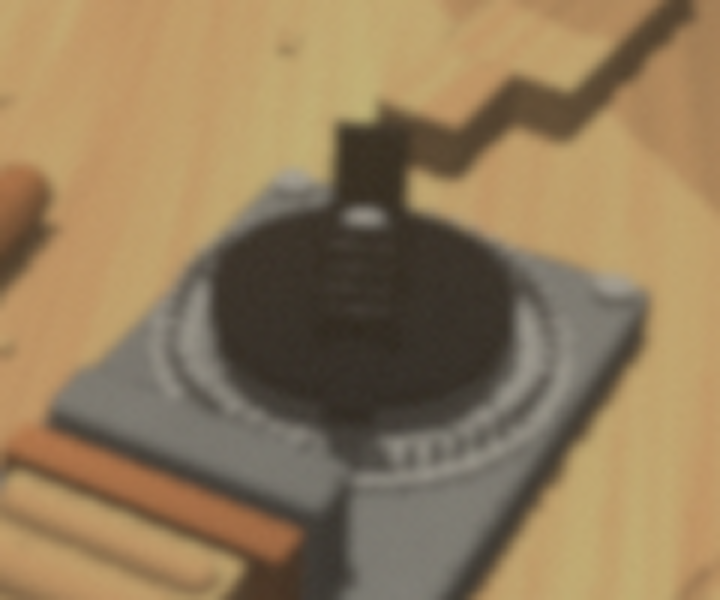

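```bash
python3 - <<'E'
from h import *
im=cv2.imread("pics/top9raw.png");a0=np.radians(-19.9)-np.radians(67.5)
big=cv2.resize(im[215:275,200:280],None,fx=9,fy=9,interpolation=2)
for r,c in((56.5,(0,255,0)),(50,(0,0,255))):
  for s in(1,-1):
    for w in(-7,7):
      P=[481.5+s*r*np.cos(a0)-w*np.sin(a0),5.7+s*r*np.sin(a0)+w*np.cos(a0),45]
      u=proj("top",P)[0];cv2.circle(big,tuple(int(v) for v in((u[0]-200+.5)*9,(u[1]-215+.5)*9)),3,c,-1)
cv2.imwrite("pics/t10.png",big)
# dark profile along the feet axis
g=im.sum(2).astype(float)
def prof(img,ang,c=(481.5,5.7)):
    rr=np.arange(-66,66.1,1);P=np.c_[c[0]+rr*np.cos(ang),c[1]+rr*np.sin(ang),np.full(len(rr),45)]
    u=proj("top",P).astype(np.float32);v=cv2.remap(img.astype(np.float32),u[:,0].copy(),u[:,1].copy(),1).ravel()
    return [int(x) for x in v[:20]],[int(x) for x in v[-20:]][::-1]
g0=cv2.imread("pics/top0.png").sum(2).astype(float)
print("now",prof(g,a0));print("start",prof(g0,np.radians(-19.9)))
for q in("gouge","chisel","offcut","tab_a","jaw_pad","blank"):
    print(q,[(np.round(b["box"],1).tolist(),round(b["score"],2)) for b in vision.boxes_of("top",q)[:2]])
A=cv2.imread("pics/raw"+"j.png");S0=cv2.imread("pics/side0.png")
E
```

```text
now ([284, 291, 297, 299, 300, 298, 294, 280, 259, 218, 180, 157, 140, 138, 138, 142, 144, 143, 144, 145], [297, 300, 304, 298, 292, 283, 273, 256, 236, 202, 177, 166, 157, 151, 147, 146, 146, 149, 148, 145])
start ([322, 320, 319, 314, 301, 280, 260, 261, 282, 280, 233, 187, 160, 140, 140, 140, 136, 139, 141, 138], [309, 303, 295, 282, 263, 249, 250, 255, 256, 253, 218, 184, 163, 147, 136, 131, 132, 134, 135, 139])
gouge [([164.5, 145.7, 113.4, 50.0], 0.59)]
chisel [([111.0, 250.5, 95.0, 58.6], 0.66), ([245.7, 240.0, 21.8, 11.7], 0.33)]
offcut [([296.2, 243.7, 70.3, 50.3], 0.92)]
tab_a [([207.4, 223.0, 62.7, 44.8], 0.64), ([207.0, 240.5, 21.6, 10.4], 0.6)]
jaw_pad [([172.0, 206.6, 23.3, 38.4], 0.65)]
blank [([144.3, 197.9, 41.4, 39.8], 0.62), ([162.9, 147.2, 115.7, 49.9], 0.35)]
```

View pics/t10.png

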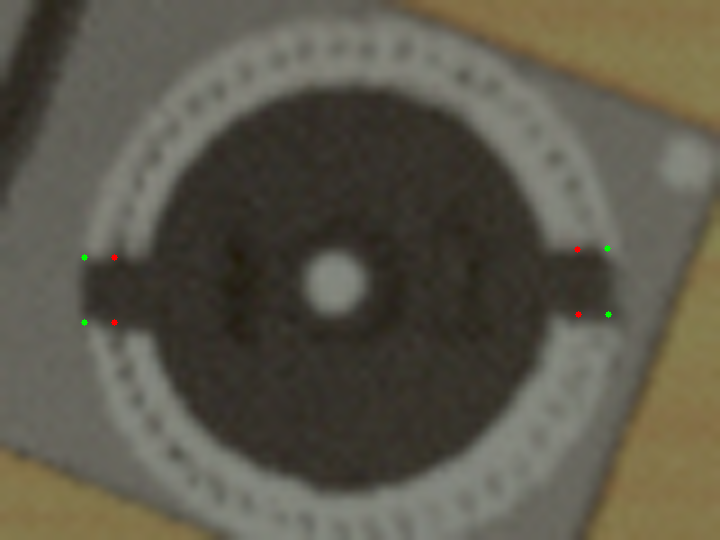

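View pics/sj.png

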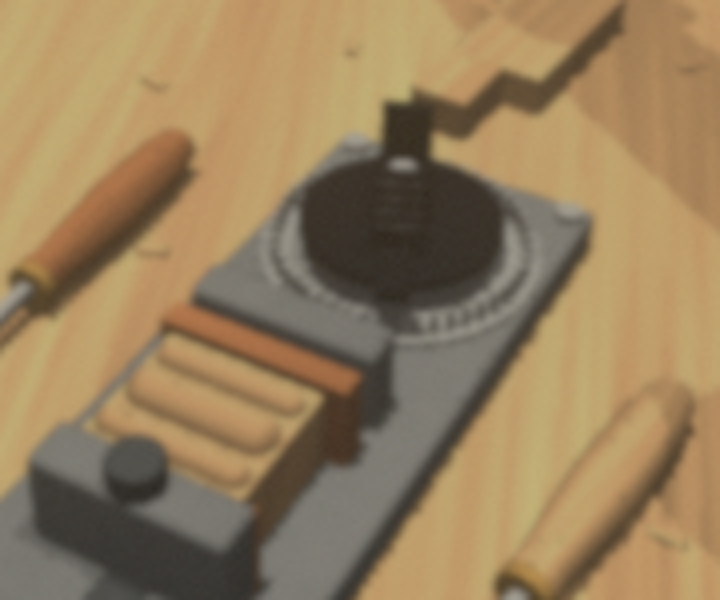

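View pics/top9raw.png

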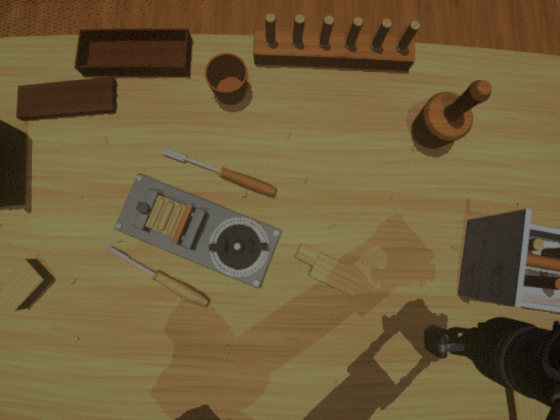

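Both feet reach their fully-out radius, within about 1 px (2 mm) of the predicted green dots, at the notch 9 angle. The pad and blank haven't moved, and the bystanders are in place. Handing in.

```bash
python3 - <<'E'
from plant import bot
print(bot.close_job())
E
```

```text
the job is handed in; nothing more can be done
None
```

The blank is clamped against the stop with about 13 N, the knob is locked at notch 9 (67.5°), and I have handed the job in. It took about 15 s of the 70 s allowed.

- **Clamping:** I squeezed both tabs after centring the grip by force, then turned the knob clockwise one notch at a time. The blank reached the stop just before notch 8, at about 6 N. At notch 9 the blank no longer moved between pictures, and the extra wrist torque of about 0.184 N m worked out to about 13 N. I stopped there because notch 10 would have given about 20 N, further from 15 N.
- **Release:** I held the angle and let the tabs out slowly. The jaw, pad and blank did not shift in the pictures, and the knob torque on the gripper had dropped to zero once the fingers were open.
- **Final view:** Both tab feet reach the fully-out radius at the notch 9 angle, to within about 2 mm in the top camera. The gouge, chisel and offcut are where they were, and the arm is clear of everything.

**Checks that disagreed:**
- While gripping, the measured opening was about 37 mm rather than the 41 mm expected with both tabs fully in. I put this down to finger geometry, because the knob turned freely.
- The picture-to-picture tracker lost its match when the arm's shadow left the scene after lifting, so for that step I compared the pictures by eye and saw no movement.

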